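# Load and start a jar leak test

## Robot

A 6-joint arm with a two-finger parallel gripper is mounted at the origin on a cart in front of the work surface, level with it; the furniture and walls round the work are solid. World frame = base frame: x ahead of the robot, y to its left, z up, the work surface at z = 0. Lengths are in mm, angles in rad, forces in N, time in s.
With the tool pointing down it reaches from about 400 to 925 mm from the base axis. Payload 12.5 kg.
Tool frame: the origin (TCP) lies at the very end of the fingers, on their centre line; the grasp point (between the pads) lies 19 mm behind it; z points along the fingers, y is the line along which they close (so a half turn about z gives the same grasp; the last joint's range is limited). The gripper opens to 95 mm and grips with 3 to 60 N. Pads are 20 mm wide; open, the fingers measure 119 mm over their backs; the gripper's body (75 mm by 180 mm) begins 59 mm behind the grasp point.
Start: joints at [1.124, 0.491, 1.559, -0, 1.092, -0.106], TCP at [208.886, 589.082, 182.661] pointing down, gripper open.
Joint ranges: [-3.1, 3.1], [-0.84, 2.19], [0.05, 2.79], [-1.13, 4.28], [0.06, 2.93], [-2.69, 2.69]. Speed limits (rad/s): [2.22, 2.22, 2.79, 3.14, 3.14, 3.14].

## Interface

Orientations are given as [roll, pitch, yaw] about the fixed x, y, z axes, in that order (R = Rz(yaw) Ry(pitch) Rx(roll)).
In Python, from cell import state, imaging, env, spot_in, mark_of gives the robot as it stands. The module is installed in compiled form; this text tells all that it offers.
- The arm moves only by the tool step_arm, never from a script. Its argument "increments" is a list of rows, each an object with "slide": the shift along the tool's x, y, z in m, a list of three; "roll": the turn about the tool's z in rad. A call has 1 to 5 rows; each row is the pose to reach, as a shift and turn from the pose commanded when the call began, along the tool's axes at that moment; what a row does not reach only later rows make up. A row lasts 1/8 s, in which the tool goes at most 62.5 mm and 10.7 degrees, less where a joint would pass 70% of its speed; a pose out of reach is approached as far as the arm can. A call with a gripper value outside its range is refused whole. "fingers" is the opening, from 0 (shut) to 1 (fully open), set as the call begins (left out, the last holds). The fingers move at their own pace and stop on an object; the grip force is fixed at half the most. Time passes only in rows, so rows that repeat a pose let the fingers close. It gives the time, the measured TCP pose, the force, the opening and the grip force at its end, in the units of the state.
- state(): the state, without advancing time (a new reading comes with each control period).
- imaging.read_camera(name): name is "scene" or "top" or "wrist"; returns a dict with "color" (384x512x3 uint8, red, green, blue), "z_map" (384x512 float32, mm along the optical axis (not along the pixel's ray), 0 where there is no reading), "intrinsics" (3x3 intrinsics, pixels), "camera_from_world" (4x4, takes a point from world to camera coordinates). Camera axes: x right, y up, looking along -z (the intrinsics and any distortion apply to the point x, -y, -z); pixel columns grow to the right and rows downward; lengths in mm; the calibration is good to about 2 mm. A picture is of the moment at which its call begins.
- env.job_done(): hands the job in; it is judged then, once.
Trained networks look in the newest picture that a camera, given by its name, has taken for a name from the list of things; names that differ only in an ending like _2 or _b are one class to them, and where a whole thing is asked for, a point or a joint stands for the part that bears it (a point fixed in the world has none). Each returns a list of dicts, best first, with "confidence" (0 to 1); they miss things now and then, are a little off and sometimes report something else, mostly with a low value. They report only what shows in the picture. A call takes as long as a camera call.
- spot_in(camera, target): "bbox" ([left, top, right, bottom] in pixels, round what is visible of it).
- mark_of(camera, target): "uv" ([column, row] in pixels: a listed point, or the origin of a listed thing).
The state is a dict: "t": time; "joints": joint angles; "qvel": joint speeds; "tau": joint torques, N m; "eef_pos": TCP position; "tcp_rot": TCP orientation; "ft_force": force on the tool from outside, world axes, zero at the start; "moment": the same for the moment, N m; "opening": opening from 0.0 (shut) to 1.0 (fully open); "grip_force": force on a finger pad.
Only numpy, scipy, OpenCV 4.12 (cv2) and the standard library are available. Lean on these libraries where they do the work, as an engineer would, in place of code of your own. Each camera call takes 0.05 s, during which the arm holds its last target. There are 200 camera calls.

## Task

Test the seal of the sample jar that stands on the steel tray: stand it upright in the middle of the leak tester's open chamber, swing the clear lid fully down, turn the lock collar by its upright post clockwise to the closed-padlock mark, and then throw the vacuum toggle all the way over, away from the front panel. Keep the jar upright and leave everything else on the table where it is.

Things in the scene. Friction and masses are not known exactly. Their poses are not given: they have to be found in the camera images.
- leak_tester: Bench leak tester, fixed: grey housing 180 (x) x 215 (y, from -90 to +125) x 40 mm high, gauge and vent slots on the front panel. Origin on the table under the round chamber's centre; x points from the front panel to the lid hinge at the rear, y left, z up. Offsets below are in this frame, in mm. Its yaw varies from -0.15 to 0.2 rad.
- chamber_floor (a point): Centre of the chamber's floor, offset (0, 0, 42); the jar stands here. The chamber is a low aluminium ring, inner diameter 92, rim 56 above the table. Round it sits the knurled lock collar: outer diameter 142, top 71 above the table, three inward claws (inner radius 57) that catch the lid's three radial pins when turned.
- lid (a joint): Clear domed lid (dome diameter 101, top 118 above the table when shut), rad: 0 = shut, grows as it opens; starts at 1.55 to 1.7, nearly upright, stop 1.85. Friction (0.30 N m) holds it wherever it is left; 1 to 4 N at the knob. It shuts only while the collar is near its open mark (joint collar under 0.15, as it starts); once the collar is locked it cannot be lifted.
- lid_hinge (a point): Middle of the lid's hinge axis, which runs along the tester's y; offset (84, 0, 61), rear of the chamber.
- lid_knob (a point): Centre of the black ball knob, diameter 28, on a thin stalk at the lid's front: 162 in front of the hinge and 39 above it when shut (offset (-78, 0, 100)), and turning with the lid: open, it stands about 220 above the table. Pinch it along y from above and lead it round the hinge, tool vertical: the ball turns between the fingers.
- collar (a joint): Lock collar, turns about the chamber's vertical axis (offset x = y = 0), rad: 0 = lever at the open-padlock mark, grows clockwise seen from above, 0.70 = lever at the closed-padlock mark (locked), stop at 0.74. Starts at 0 to 0.10, stays where it is left. Friction 0.12 N m, 1.5 N at the post, a little more while the claws ride over the lid's pins.
- collar_post (a point): Grip point on the collar's upright black post: round, diameter 16, on the collar's short radial lever (lever top 61 above the table), at radius 96 from the chamber's axis; this point is 88 above the table, the post's top 104. At collar = 0 it is at offset (-62, 74, 88), at 0.70 at offset (2, 96, 88).
- open_mark (a point): Line and open-padlock symbol on the deck, left front; the point is on the deck at radius 96, offset (-62, 74, 40).
- locked_mark (a point): Line and closed-padlock symbol on the deck, left; offset (2, 96, 40), radius 96.
- valve (a joint): Vacuum toggle at the deck's right front corner, rad: 0 = leaning to the front panel (-x of the tester; off), 1.0 = thrown over to +x (on); starts at 0 to 0.15, stays where it is left; about 1.3 N at its tip. Its hinge is along y at offset (-66, -66, 60).
- valve_tip (a point): Centre of the toggle's black ball, 16 in diameter, 40 from its hinge; off at offset (-85, -66, 95), on at offset (-47, -66, 95), highest (100) midway.
- test_jar: The jar to test: round sample jar of pale biscuits with a black lid, 67 high, body diameter 56, lid diameter 60 (its top 6 mm, from 61 to 67), 75 g or so, standing on the steel tray near its right end. Grip it by the body, 35 to 50 above its underside: across the lid edge alone it may tip. Origin at the centre of its underside, z up.
- tray: Shallow steel tray, 120 (x) x 195 (y), floor 2 above the table, rim 16 high, fixed; origin under its centre.
- biscuit: Loose biscuit, diameter 39, 23 high, at the tray's left end. Bystander: leave alone.
- other_jar: A second sample jar just like the test jar, standing on the table behind the tester. Bystander: leave alone.
- tape: Roll of brown tape lying flat, diameter 94, 50 high, left of the tester. Bystander: leave alone.
- marker: Black marker pen, 123 long, 18 high, lying between tray and tester. Bystander: leave alone.
- loose_lid: Loose black jar lid, diameter 86, 12 high, left behind the tester. Bystander: leave alone.

How it is judged (in metres and radians):
On the way, in this order (a step that is already met when the one before it is completed fails the run):
1. the test jar stands released in the chamber (horizontal distance between test_jar and chamber_floor below 0.015 m and z of test_jar in the frame of chamber_floor below 0.004 m and angle between test_jar's own z axis and vertical below 0.08 rad and contact force between the fingers and test_jar below 0.3 N), for 0.2 s.
2. the lid is shut (value of joint lid below 0.03 rad), for 0.2 s.
3. the collar is at its locked mark (value of joint collar above 0.63 rad and value of joint lid below 0.03 rad), for 0.2 s.
4. the vacuum toggle is thrown over (value of joint valve above 0.85 rad), for 0.2 s.
At the end, for the whole second after the job is handed in: The test jar stands upright (within 0.08 rad) and at rest on the chamber floor, within 15 mm of its middle; the lid is shut (under 0.03 rad), the collar's lever at its locked mark (over 0.63 rad of 0.70, stop at 0.74), the vacuum toggle thrown over (over 0.85 rad of 1.0) (all of step 3 and horizontal distance between test_jar and chamber_floor below 0.015 m and z of test_jar in the frame of chamber_floor between -0.004 and 0.004 m and angle between test_jar's own z axis and vertical below 0.08 rad and linear speed of test_jar below 0.02 m/s and value of joint valve above 0.85 rad); the robot touches nothing.
It fails at once if the test jar was tipped (angle between test_jar's own z axis and vertical above 0.5 rad).
It fails at once if a bystander was moved by more than 30 mm (distance of any of biscuit, other_jar, tape, marker, loose_lid from where it was at the start of the episode above 0.03 m).
It also fails if it takes over 69 s, if anything falls off the work surface, if the arm or the gripper's body presses on something with over 40 N, if the wrist force passes 120 N, or if a joint passes its speed limit or range.

## Working session

There is one attempt and no reset: what is moved stays moved. The work goes in short steps, Python scripts to look and compute and a tool call to move; the robot and the scene stay as the last step left them, time stands still between calls to the robot, and variables do not carry over. Pictures are saved under pics/ and viewed, at most 10 in all, crops included, and the job is handed in when it is done.

Besides the shell and the picture viewer there is one more tool, called after "Emit:" as name([rows], argument=value, ...), one row to a line, values as JSON. step_arm: Moves the arm, as the interface text tells. Its arguments: {"type":"object","properties":{"increments":{"type":"array"},"fingers":{"type":"number"}},"required":["increments"]}

```bash
mkdir -p pics
cat > h.py <<'E'
import numpy as np,cv2
from cell import state,imaging,env,spot_in,mark_of
def cam(n): return imaging.read_camera(n)
def pt(c,u,v,z=None,d=None):
    """world point of pixel: given height z (mm) or depth d (default from z_map)"""
    K=np.array(c["intrinsics"]);T=np.linalg.inv(np.array(c["camera_from_world"]))
    r=np.array([(u-K[0,2])/K[0,0],-(v-K[1,2])/K[1,1],-1.])
    o=T[:3,3];w=T[:3,:3]@r
    if z is not None: return o+w*(z-o[2])/w[2]
    if d is None:
        p=c["z_map"][int(v)-1:int(v)+2,int(u)-1:int(u)+2];d=np.median(p[p>0])
    return o+w*d
def save(c,f): cv2.imwrite('pics/'+f,cv2.cvtColor(c["color"],cv2.COLOR_RGB2BGR))
E
python3 - <<'E'
from h import *
np.set_printoptions(precision=1,suppress=True)
s=state();print(s)
for n in ["top","scene"]:
    c=cam(n);save(c,n+'0.png');print(n,np.linalg.inv(c["camera_from_world"])[:3,3])
    for t,z in [("chamber_floor",42),("lid_hinge",61),("lid_knob",None),("collar_post",88),("open_mark",40),("locked_mark",40),("valve_tip",95),("test_jar",2),("leak_tester",0),("tray",0),("other_jar",0),("marker",0),("tape",0)]:
        for m in mark_of(n,t)[:2]:
            u,v=m["uv"];print(t,round(m["confidence"],2),np.round([u,v]),pt(c,u,v,z) if z is not None else '', pt(c,u,v))
E
```

```text
{'t': 0.0, 'joints': array([ 1.1,  0.5,  1.6, -0. ,  1.1, -0.1]), 'qvel': array([-0., -0.,  0.,  0.,  0., -0.]), 'tau': array([ -0. , -61.3, -25.8,   0.1,   0. ,  -0. ]), 'eef_pos': array([208.8, 588.8, 182.1]), 'tcp_rot': array([-3.1, -0. ,  2.8]), 'ft_force': array([-0. , -0.1,  0.3]), 'moment': array([ 0.,  0., -0.]), 'grip_force': 0.0, 'opening': 0.9982137381604201}
top [ 403.6  204.1 1319.9]
chamber_floor 0.88 [227. 205.] [493.9 311.9  42. ] [493.8 311.8  43.8]
lid_hinge 0.9 [226. 184.] [564.4 315.6  61. ] [566.9 317.3  41.8]
lid_knob 0.79 [224. 161.]  [614.8 310.  229.2]
collar_post 0.79 [201. 224.] [425.6 395.1  88. ] [426.4 402.1  42.3]
open_mark 0.6 [209. 225.] [421.1 376.9  40. ] [421.  376.7  41.2]
open_mark 0.45 [226. 181.] [577.9 316.5  40. ] [570.8 312.   92. ]
locked_mark 0.61 [202. 207.] [486.  402.2  40. ] [485.9 402.1  40.7]
valve_tip 0.49 [249. 228.] [413.1 234.   95. ] [413.  233.8 103. ]
test_jar 0.63 [348. 214.] [ 469.  -126.7    2. ] [ 465.7 -109.8   69.3]
leak_tester 0.8 [227. 204.] [498.  315.1   0. ] [494.9 311.4  43.9]
tray 0.74 [337. 216.] [459.2 -87.    0
[... 805 characters left out ...]
 174.] [501.  419.4  40. ] [505.6 430.3  32.7]
valve_tip 0.63 [185. 163.] [432.1 429.9  95. ] [471.1 536.2  28.8]
valve_tip 0.37 [206. 196.] [409.9 234.3  95. ] [409.6 233.6  95.6]
test_jar 0.77 [301. 292.] [ 479.7 -127.5    2. ] [ 465.2 -146.2   27. ]
leak_tester 0.75 [222. 202.] [494.  307.6   0. ] [462.9 241.1  52.2]
tray 0.89 [285. 289.] [454.2 -97.3   0. ] [454.3 -97.3  -0. ]
tray 0.57 [192. 172.] [486.4 517.7   0. ] [431.6 375.   93.3]
other_jar 0.58 [255. 170.] [671.7 411.8   0. ] [581.1 255.5 111.6]
marker 0.63 [245. 240.] [463.6 112.5   0. ] [459.4 104.7   7.6]
tape 0.64 [256. 170.] [675.4 408.7   0. ] [678.5 414.   -3.8]
tape 0.61 [205. 195.] [464.  366.7   0. ] [409.5 235.7  97.4]
```

Run:
```python
import cv2
a=cv2.imread('pics/top0.png')[130:260,130:390];b=cv2.imread('pics/scene0.png')[140:335,150:345]
cv2.imwrite('pics/a.png',cv2.resize(a,(800,400),interpolation=2));cv2.imwrite('pics/b.png',cv2.resize(b,(600,600),interpolation=2))
```

```text
(no output)
```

View pics/a.png

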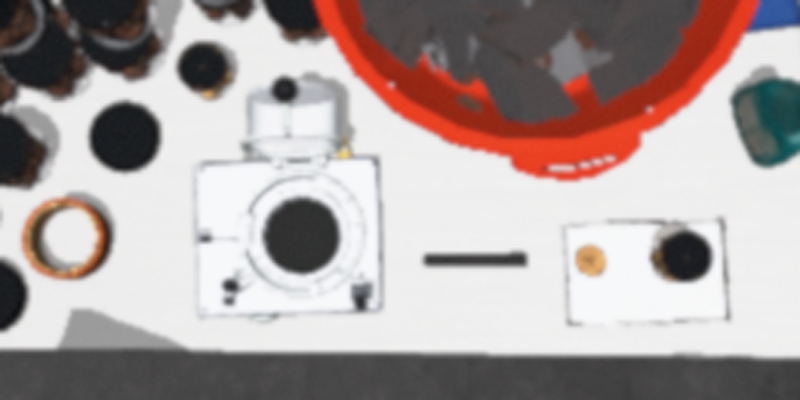

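View pics/b.png

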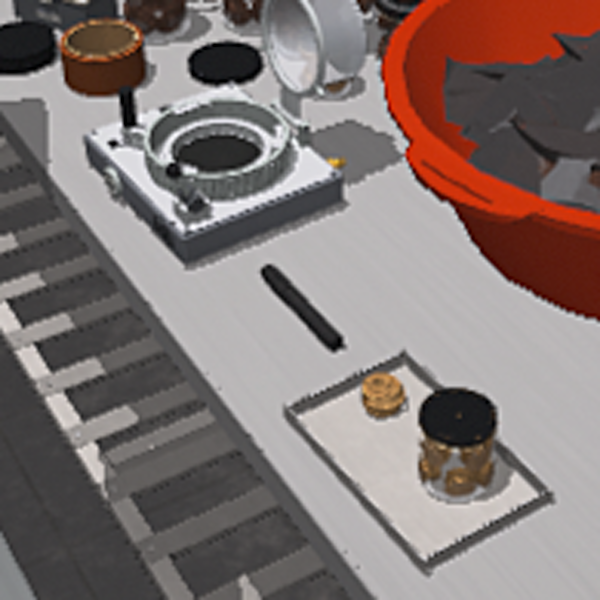

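The pictures show the tester with its black chamber floor at about top px (228,206), knob (222,159), and jar lid (353,213) near the tray's right end. A red basin sits behind. I'll move above the tester for a closer wrist view.

```bash
cat >> h.py <<'E'
from scipy.spatial.transform import Rotation as Ro
def inc(p,yaw=None):
    s=state();R=Ro.from_euler('xyz',s["tcp_rot"]).as_matrix()
    d=R.T@(np.array(p)-s["eef_pos"])
    dy=0 if yaw is None else (yaw-s["tcp_rot"][2]+np.pi)%(2*np.pi)-np.pi
    return "slide mm %s roll %.3f"%(np.round(d,1),-dy)
E
python3 - <<'E'
from h import *
np.set_printoptions(precision=1,suppress=True)
c=cam("top");z=c["z_map"]
V,U=np.mgrid[0:384,0:512]
K=np.array(c["intrinsics"]);T=np.linalg.inv(c["camera_from_world"])
P=np.stack([(U-K[0,2])/K[0,0]*z,-(V-K[1,2])/K[1,1]*z,-z],-1)@T[:3,:3].T+T[:3,3]
P[z==0]=np.nan
def sel(a,b): return P[(P[...,0]>a[0])&(P[...,0]<b[0])&(P[...,1]>a[1])&(P[...,1]<b[1])&(P[...,2]>a[2])&(P[...,2]<b[2])]
j=sel((400,-200,60),(540,-60,80));print("jar",len(j),j.min(0),j.max(0),j.mean(0))
k=sel((570,270,180),(660,350,260));print("knob",len(k),k.min(0),k.max(0),k.mean(0))
b=sel((560,-150,20),(760,280,400));print("basin",b.min(0),b.max(0))
d=sel((380,180,30),(590,430,50));r=cv2.minAreaRect(d[:,:2].astype(np.float32));print("deck",r,len(d))
print(inc((420,312,400),np.pi))
E
```

```text
jar 237 [ 440.6 -155.6   60.8] [496.4 -98.6  73. ] [ 469.1 -127.1   67.4]
knob 390 [578.5 271.1 180.1] [639.8 348.4 236.8] [607.8 312.3 197.1]
basin [ 561.1 -149.5   20.4] [760.  279.3 187. ]
deck ((488.9232177734375, 325.8982238769531), (193.8565673828125, 214.63714599609375), 2.5132462978363037) 2323
slide mm [-291.6 -190.6 -217.4] roll -0.341
```

Emit:
step_arm([
  {"slide": [-0.025, -0.015, -0.055], "roll": -0.07},
  {"slide": [-0.055, -0.035, -0.1], "roll": -0.14},
  {"slide": [-0.09, -0.058, -0.14], "roll": -0.2},
  {"slide": [-0.13, -0.085, -0.175], "roll": -0.27},
  {"slide": [-0.175, -0.114, -0.2], "roll": -0.341},
])

```text
t: 2.08
eef_pos: [336.3, 422.0, 384.4]
tcp_rot: [3.14, 0.001, -3.138]
ft_force: [0.1, 0.6, -1.2]
opening: 1.002
grip_force: 0.0
```

Run:
```python
from h import *
s=state();print(s['t'],s['eef_pos'],s['tcp_rot']);print(inc((400,312,400),np.pi))
```

```text
2.075 [336.30640243 422.02946457 384.39346104] [ 3.14025667e+00  1.30431713e-03 -3.13832329e+00]
slide mm [ -63.4 -110.2  -15.7] roll 0.003
```

Emit:
step_arm([
  {"slide": [-0.025, -0.045, -0.01]},
  {"slide": [-0.05, -0.09, -0.016]},
  {"slide": [-0.063, -0.11, -0.016]},
  {"slide": [-0.063, -0.11, -0.016]},
])

```text
invalid input at $.increments[0]: expected keys slide, roll
```

Run:
```python
from h import *
np.set_printoptions(precision=1,suppress=True)
c=cam("wrist");save(c,'w1.png');print(np.linalg.inv(c["camera_from_world"]))
for t,z in [("chamber_floor",42),("lid_hinge",61),("lid_knob",None),("collar_post",88),("open_mark",40),("locked_mark",40),("valve_tip",95)]:
        for m in mark_of("wrist",t)[:2]:
            u,v=m["uv"];print(t,round(m["confidence"],2),np.round([u,v]),pt(c,u,v,z) if z is not None else '', pt(c,u,v))
```

```text
[[ -0.   -1.   -0.3 255.7]
 [  1.   -0.   -0.  419.6]
 [  0.   -0.3   1.  586.5]
 [  0.    0.    0.    1. ]]
chamber_floor 0.68 [187. 233.] [492.4 308.7  42. ] [492.2 308.8  42.5]
lid_hinge 0.68 [190. 284.] [581.3 313.5  61. ] [572.3 316.5  75.5]
lid_hinge 0.24 [340. 222.] [463.1 569.   61. ] [487.2 586.4  -0.1]
collar_post 0.59 [224. 207.] [428.6 378.4  88. ] [428.5 378.4  88.1]
collar_post 0.59 [191. 283.] [563.8 319.9  88. ] [571.7 317.3  75.3]
open_mark 0.88 [226. 195.] [424.3 378.7  40. ] [424.1 378.8  40.6]
locked_mark 0.84 [243. 229.] [485.9 406.6  40. ] [485.3 406.6  41.6]
valve_tip 0.44 [131. 198.] [412.4 236.9  95. ] [409.5 240.3 104.1]
```

View pics/w1.png

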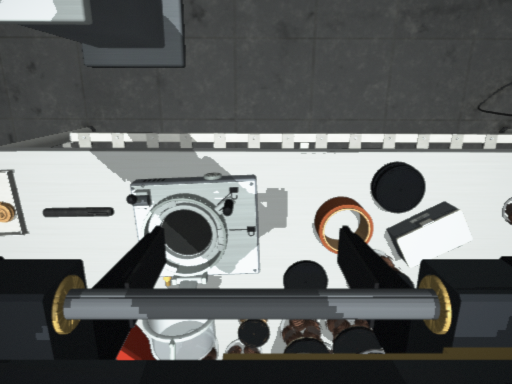

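The wrist picture shows the tester with chamber at px (187,233), post (228,203), toggle (131,198), and slightly positive yaw. Next I'll fit its pose using the deck edges and marks.

```bash
cat >> h.py <<'E'
def cloud(c):
    z=c["z_map"];V,U=np.mgrid[0:384,0:512]
    K=np.array(c["intrinsics"]);T=np.linalg.inv(c["camera_from_world"])
    P=np.stack([(U-K[0,2])/K[0,0]*z,-(V-K[1,2])/K[1,1]*z,-z],-1)@T[:3,:3].T+T[:3,3]
    P[z==0]=np.nan
    return P
def sel(P,a,b): return P[((P>a)&(P<b)).all(-1)]
E
python3 - <<'E'
from h import *
np.set_printoptions(precision=2,suppress=True)
for n in ["wrist","top"]:
    c=cam(n);P=cloud(c)
    d=sel(P,(370,190,34),(600,450,46))
    def edge(ax,lo,hi,sgn):
        o=1-ax;pts=[]
        for a in np.arange(lo,hi,5):
            q=d[(d[:,o]>a)&(d[:,o]<a+5)]
            if len(q): pts.append((a+2.5,sgn*np.max(sgn*q[:,ax])))
        x,y=np.array(pts).T;f=np.polyfit(x,y,1)
        for _ in range(3):
            r=abs(y-np.polyval(f,x));k=r<max(2,2*np.median(r));f=np.polyfit(x[k],y[k],1)
        return f,k.sum()
    print(n,"front x(y)",edge(0,240,400,-1),"left y(x)",edge(1,420,560,1),"right",edge(1,440,560,-1))
    # black floor centroid
    m=(c["color"].max(-1)<70)&(abs(P[...,0]-493)<60)&(abs(P[...,1]-311)<60)&(P[...,2]<50)
    q=P[m];print("floor",len(q),(q.min(0)+q.max(0))/2,q.mean(0))
    f=sel(P,(440,258,66),(550,362,76));print("collar top",len(f),f.mean(0))
src=np.array([[0,0],[-62,74],[2,96]]);dst=np.array([[492.5,310],[424.2,378.8],[485.6,406.6]])
a=src-src.mean(0);b=dst-dst.mean(0)
psi=np.arctan2((a[:,0]*b[:,1]-a[:,1]*b[:,0]).sum(),(a*b).sum());print(psi)
E
```

```text
wrist front x(y) (array([ -0.04, 413.43]), np.int64(26)) left y(x) (array([  0.05, 410.06]), np.int64(28)) right (array([   0.75, -127.64]), np.int64(20))
floor 1673 [496.35 309.24  43.77] [489.86 308.78  42.39]
collar top 184 [516.83 306.76  70.13]
top front x(y) (array([ -0.04, 413.02]), np.int64(24)) left y(x) (array([  0.02, 418.48]), np.int64(27)) right (array([  0.01, 214.85]), np.int64(21))
floor 412 [489.76 312.92  42.41] [488.75 311.52  42.64]
collar top 53 [524.5  299.15  71.43]
0.08938019309207981
```

Emit:
step_arm([
  {"slide": [-0.012, -0.05, 0.005], "roll": 0},
  {"slide": [-0.025, -0.105, 0.015], "roll": 0},
  {"slide": [-0.038, -0.16, 0.03], "roll": 0},
  {"slide": [-0.05, -0.215, 0.045], "roll": 0},
  {"slide": [-0.065, -0.27, 0.06], "roll": 0},
])

```text
t: 3.2
eef_pos: [400.7, 152.0, 322.1]
tcp_rot: [3.141, 0.0, -3.14]
ft_force: [2.3, 0.2, 0.4]
opening: 1.003
grip_force: 0.0
```

Emit:
step_arm([
  {"slide": [-0.015, -0.055, 0.02], "roll": 0},
  {"slide": [-0.03, -0.11, 0.04], "roll": 0},
  {"slide": [-0.045, -0.165, 0.065], "roll": 0},
  {"slide": [-0.06, -0.22, 0.09], "roll": 0},
  {"slide": [-0.068, -0.27, 0.11], "roll": 0},
])

```text
t: 3.82
eef_pos: [469.2, -118.3, 211.4]
tcp_rot: [3.141, -0.001, -3.141]
ft_force: [0.5, 0.3, 0.9]
opening: 0.998
grip_force: 0.0
```

Run:
```python
from h import *
np.set_printoptions(precision=1,suppress=True)
s=state();print(s['t'],s['eef_pos'],s['tcp_rot'])
c=cam("wrist");P=cloud(c);save(c,'w2.png')
j=sel(P,(400,-200,62),(540,-60,80));print("jar",len(j),j.min(0),j.max(0),j.mean(0),cv2.minEnclosingCircle(j[:,:2].astype(np.float32)))
b=sel(P,(400,-100,12),(540,60,35));print("bisc",b.mean(0))
for m in mark_of("wrist","test_jar")[:2]: print(m,pt(c,*m["uv"],z=2))
print(inc((469,-127,27),np.pi))
```

```text
3.825 [ 469.2 -118.3  211.4] [ 3.1 -0.  -3.1]
jar 2497 [ 439.6 -157.2   63. ] [499.1 -98.   70.5] [ 468.8 -127.6   67.4] ((469.5338439941406, -127.56521606445312), 30.05789566040039)
bisc [468.6 -18.2  17.1]
{'uv': [244.2, 161.0], 'confidence': 0.71} [ 470.5 -128.6    2. ]
slide mm [ -0.8  -7.4 183.2] roll -0.003
```

View pics/w2.png

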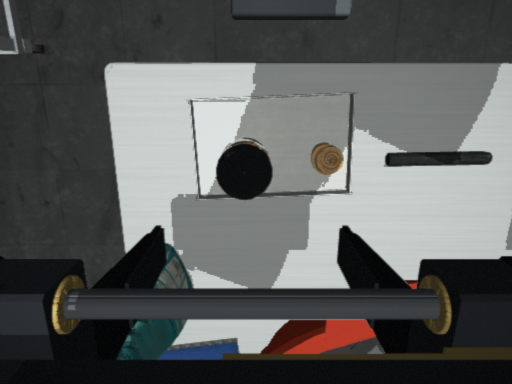

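The jar's lid is at px (244,170), i.e. world (469,-128), and the biscuit is clear to its left. I'll descend and grip.

Emit:
step_arm([
  {"slide": [0, -0.009, 0.04], "roll": 0},
  {"slide": [0, -0.009, 0.09], "roll": 0},
  {"slide": [0, -0.009, 0.14], "roll": 0},
  {"slide": [0, -0.009, 0.17], "roll": 0},
  {"slide": [0, -0.009, 0.18], "roll": 0},
])

```text
t: 4.55
eef_pos: [468.4, -124.7, 31.4]
tcp_rot: [3.14, -0.002, -3.14]
ft_force: [0.5, -0.6, -0.2]
opening: 0.997
grip_force: 0.0
```

Emit:
step_arm([
  {"slide": [0, 0, 0], "roll": 0},
  {"slide": [0, 0, 0], "roll": 0},
  {"slide": [0, 0, 0], "roll": 0},
  {"slide": [0, 0, 0], "roll": 0},
], fingers=0.4)

```text
t: 5.05
eef_pos: [469.1, -125.9, 33.2]
tcp_rot: [-3.141, 0.001, -3.141]
ft_force: [0.2, 0.7, 0.1]
opening: 0.638
grip_force: 0.0
```

Emit:
step_arm([
  {"slide": [0, 0, 0], "roll": 0},
  {"slide": [0, 0, 0], "roll": 0},
  {"slide": [0, 0, 0], "roll": 0},
], fingers=0.4)

```text
t: 5.42
eef_pos: [469.1, -126.0, 33.1]
tcp_rot: [-3.141, 0.001, -3.141]
ft_force: [-0.9, -0.4, 6.4]
opening: 0.608
grip_force: 30.1
```

Emit:
step_arm([
  {"slide": [0, 0, -0.02], "roll": 0},
  {"slide": [0, 0, -0.06], "roll": 0},
  {"slide": [0, 0, -0.11], "roll": 0},
  {"slide": [0, 0, -0.16], "roll": 0},
  {"slide": [0, 0, -0.2], "roll": 0},
])

```text
t: 6.05
eef_pos: [468.7, -125.8, 234.7]
tcp_rot: [-3.141, 0.001, -3.141]
ft_force: [0.5, -0.2, -0.8]
opening: 0.607
grip_force: 30.0
```

Emit:
step_arm([
  {"slide": [0.01, 0.045, 0], "roll": 0},
  {"slide": [0.025, 0.1, 0], "roll": 0},
  {"slide": [0.04, 0.16, 0], "roll": 0},
  {"slide": [0.055, 0.22, 0], "roll": 0},
  {"slide": [0.065, 0.26, 0], "roll": 0},
])

```text
t: 6.68
eef_pos: [402.6, 136.2, 232.7]
tcp_rot: [3.141, 0.0, -3.14]
ft_force: [0.7, -0.3, -1.7]
opening: 0.602
grip_force: 30.0
```

Emit:
step_arm([
  {"slide": [0, 0.01, 0], "roll": 0},
  {"slide": [0, 0.01, 0], "roll": 0},
])

```text
t: 6.92
eef_pos: [403.8, 144.2, 232.6]
tcp_rot: [-3.141, -0.0, -3.14]
ft_force: [-0.2, -0.1, -1.7]
opening: 0.607
grip_force: 30.0
```

Run:
```python
from h import *
np.set_printoptions(precision=2,suppress=True)
s=state();print(s['t'],s['eef_pos'],s['tcp_rot'],s['grip_force'])
c=cam("wrist");P=cloud(c);save(c,'w3.png')
for t,z in [("chamber_floor",42),("lid_hinge",61),("lid_knob",None),("collar_post",88),("open_mark",40),("locked_mark",40),("valve_tip",95)]:
        for m in mark_of("wrist",t)[:2]:
            u,v=m["uv"];print(t,round(m["confidence"],2),np.round([u,v]),pt(c,u,v,z) if z is not None else '', pt(c,u,v))
m=(c["color"].max(-1)<70)&(abs(P[...,0]-493)<60)&(abs(P[...,1]-311)<60)&(P[...,2]<48)
q=P[m][:,:2].astype(np.float32);print("floor",len(q),cv2.minEnclosingCircle(q),q.mean(0))
d=sel(P,(370,190,34),(600,450,46))
np.save('d.npy',d)
for o,lo,hi,sg in [(1,230,410,-1),(0,420,560,1)]:
    ax=1-o;pts=[]
    for a in np.arange(lo,hi,4):
        q=d[(d[:,o]>a)&(d[:,o]<a+4)]
        if len(q): pts.append((a+2,sg*np.max(sg*q[:,ax])))
    x,y=np.array(pts).T;f=np.polyfit(x,y,1)
    for _ in range(4):
        r=abs(y-np.polyval(f,x));k=r<max(1.5,2*np.median(r));f=np.polyfit(x[k],y[k],1)
    print(f,k.sum(),len(k))
```

```text
6.925 [403.82 144.21 232.56] [-3.14 -0.   -3.14] 29.952285806648433
collar_post 0.89 [474. 197.] [431.06 382.22  88.  ] [428.92 377.45  94.89]
open_mark 0.89 [446. 180.] [424.89 377.41  40.  ] [424.66 376.87  40.91]
locked_mark 0.57 [458. 228.] [487.64 403.4   40.  ] [487.21 402.72  41.03]
locked_mark 0.26 [383. 232.] [493.14 308.78  40.  ] [492.15 307.8   42.31]
valve_tip 0.48 [343. 182.] [413.41 237.58  95.  ] [410.99 235.03 104.12]
floor 3243 ((488.308837890625, 321.3084411621094), 55.4276008605957) [489.3  310.38]
[ -0.04 413.37] 39 45
[  0.04 410.1 ] 31 35
```

View pics/w3.png

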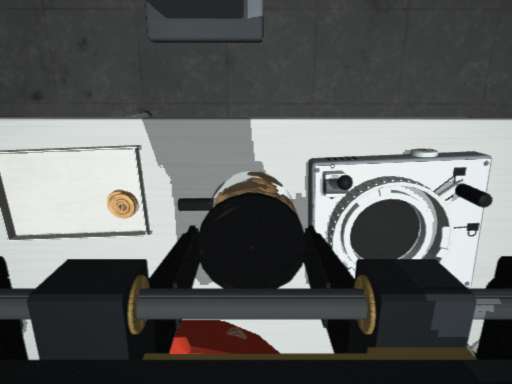

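The picture shows the jar held upright, the chamber at px (383,231), the post leaning outward at (473,196), and the toggle ball at (344,182). Next is a refined chamber centre.

Run:
```python
from h import *
from scipy.optimize import least_squares
np.set_printoptions(precision=3,suppress=True)
c=cam("wrist");P=cloud(c)
m=(c["color"].max(-1)<75).astype(np.uint8)
n,l,st,ce=cv2.connectedComponentsWithStats(m);k=l[231,383]
print(st[k]);cn=max(cv2.findContours((l==k).astype(np.uint8),0,1)[0],key=cv2.contourArea)
h=cv2.convexHull(cn)[:,0]
w=np.array([pt(c,u,v,z=42)[:2] for u,v in cn[:,0]])
r=least_squares(lambda p:np.hypot(w[:,0]-p[0],w[:,1]-p[1])-p[2],[491,308,40],loss='soft_l1');print("floor circle",r.x,abs(r.fun).mean())
# ring/collar tops
for lo,hi in [(52,59),(66,74)]:
    q=sel(P,(410,230,lo),(575,385,hi));d=np.hypot(q[:,0]-491,q[:,1]-308);print(lo,len(q),np.percentile(d,[2,50,98]))
    if lo==66:
        # outer edge by angle
        a=np.arctan2(q[:,1]-308,q[:,0]-491);e=[]
        for t in np.arange(-3.1,3.1,.1):
            s=(abs(a-t)<.05)&(d<76)
            if s.sum()>3: e.append(q[s][np.argmax(d[s])][:2])
        e=np.array(e);r=least_squares(lambda p:np.hypot(e[:,0]-p[0],e[:,1]-p[1])-71,[491,308],loss='soft_l1');print("collar",r.x,len(e),abs(r.fun).mean())
# deck rectangle fit: front & left edges with pose
d=np.load('d.npy')
f=[(a+2,d[(d[:,1]>a)&(d[:,1]<a+4)][:,0].min()) for a in range(230,410,4)]
g=[(a+2,d[(d[:,0]>a)&(d[:,0]<a+4)][:,1].max()) for a in range(420,520,4)]
f=np.array([(x,y) for y,x in f]);g=np.array(g)
def res(p):
    ca,sa=np.cos(p[2]),np.sin(p[2]);a=f-p[:2];b=g-p[:2]
    return np.r_[a@[ca,sa]+90,b@[-sa,ca]-125]
r=least_squares(res,[491,308,.04],loss='soft_l1');print("deck",r.x,abs(r.fun).mean())
```

```text
[    0   153   512   231 63867]
floor circle [667.819 182.971 250.037] 59.451397968690834
52 1696 [45.588 51.787 99.775]
66 1879 [57.886 68.407 99.581]
collar [489.271 308.087] 41 0.7997556554835881
deck [489.622 306.532   0.048] 1.7481055519765185
```

Emit:
step_arm([
  {"slide": [-0.02, 0.04, 0], "roll": -0.01},
  {"slide": [-0.045, 0.085, 0], "roll": -0.02},
  {"slide": [-0.07, 0.135, 0.02], "roll": -0.035},
  {"slide": [-0.086, 0.164, 0.05], "roll": -0.047},
  {"slide": [-0.086, 0.164, 0.07], "roll": -0.047},
])

```text
t: 8.0
eef_pos: [490.1, 309.7, 160.6]
tcp_rot: [-3.141, -0.001, -3.093]
ft_force: [0.9, -0.7, -0.6]
opening: 0.607
grip_force: 30.0
```

Emit:
step_arm([
  {"slide": [0, 0, 0.03], "roll": 0},
  {"slide": [0, 0, 0.05], "roll": 0},
  {"slide": [0, 0, 0.06], "roll": 0},
  {"slide": [0, 0, 0.06], "roll": 0},
])

```text
t: 8.5
eef_pos: [489.7, 308.1, 102.4]
tcp_rot: [-3.141, -0.001, -3.095]
ft_force: [0.1, 0.8, -0.5]
opening: 0.611
grip_force: 30.0
```

Run:
```python
from h import *
np.set_printoptions(precision=3,suppress=True)
s=state();print(s);print(inc((490,308,74),np.pi+.047))
```

```text
{'t': 8.5, 'joints': array([ 0.447,  0.519,  1.76 ,  0.   ,  0.863, -1.171]), 'qvel': array([ 0.002, -0.021, -0.014,  0.   ,  0.01 ,  0.001]), 'tau': array([ -0.027, -57.557, -20.81 ,  -0.001,  -0.091,  -0.001]), 'eef_pos': array([489.724, 308.073, 102.395]), 'tcp_rot': array([-3.141, -0.001, -3.095]), 'ft_force': array([ 0.061,  0.819, -0.477]), 'moment': array([0.068, 0.02 , 0.016]), 'grip_force': 29.952539036166854, 'opening': 0.6105449348607238}
slide mm [-0.3 -0.1 28.4] roll 0.000
```

Emit:
step_arm([
  {"slide": [0, 0, 0.012], "roll": 0},
  {"slide": [0, 0, 0.02], "roll": 0},
  {"slide": [0, 0, 0.025], "roll": 0},
  {"slide": [0, 0, 0.028], "roll": 0},
  {"slide": [0, 0, 0.028], "roll": 0},
])

```text
t: 9.12
eef_pos: [489.7, 308.2, 74.5]
tcp_rot: [3.142, -0.0, -3.094]
ft_force: [-0.3, -0.6, -0.8]
opening: 0.606
grip_force: 30.0
```

Emit:
step_arm([
  {"slide": [0, 0, 0], "roll": 0},
])

```text
t: 9.25
eef_pos: [489.8, 308.2, 74.8]
tcp_rot: [3.141, 0.0, -3.094]
ft_force: [-0.1, -0.2, -0.9]
opening: 0.607
grip_force: 30.0
```

Lower until contact, then release with a partial opening.

Emit:
step_arm([
  {"slide": [0, 0, 0.001], "roll": 0},
  {"slide": [0, 0, 0.0015], "roll": 0},
  {"slide": [0, 0, 0.0015], "roll": 0},
])

```text
t: 9.62
eef_pos: [489.9, 308.2, 73.6]
tcp_rot: [3.141, 0.001, -3.094]
ft_force: [-1.0, -1.0, 3.8]
opening: 0.609
grip_force: 30.0
```

Emit:
step_arm([
  {"slide": [0, 0, 0], "roll": 0},
  {"slide": [0, 0, 0], "roll": 0},
  {"slide": [0, 0, 0], "roll": 0},
], fingers=0.78)

```text
t: 10.0
eef_pos: [489.7, 308.2, 73.0]
tcp_rot: [-3.142, -0.0, -3.094]
ft_force: [0.1, 0.7, -0.8]
opening: 0.774
grip_force: 0.0
```

Emit:
step_arm([
  {"slide": [0, 0, -0.01], "roll": 0},
  {"slide": [0, 0, -0.04], "roll": 0},
  {"slide": [0, 0, -0.09], "roll": 0},
  {"slide": [0, 0, -0.14], "roll": 0},
  {"slide": [0, 0, -0.19], "roll": 0},
])

```text
t: 10.62
eef_pos: [489.4, 308.1, 265.6]
tcp_rot: [3.141, 0.001, -3.094]
ft_force: [0.1, 0.1, 0.3]
opening: 0.783
grip_force: 0.0
```

Run:
```python
from h import *
np.set_printoptions(precision=2,suppress=True)
s=state();print(s['t'],s['eef_pos'],s['tcp_rot'])
c=cam("wrist");P=cloud(c);save(c,'w4.png')
c2=cam("top");P2=cloud(c2)
for Q in (P,P2):
    j=sel(Q,(450,268,100),(530,348,118));print("jar",len(j),j.mean(0),cv2.minEnclosingCircle(j[:,:2].astype(np.float32)) if len(j) else '')
    k=sel(Q,(575,270,205),(660,350,260));
    if len(k): print("knob",len(k),k.min(0),k.max(0),k.mean(0))
for n,c_ in (("wrist",c),("top",c2)):
    for m in mark_of(n,"lid_knob")[:2]: print(n,m,pt(c_,*m["uv"]))
cs=cam("scene")
for m in mark_of("scene","lid_knob")[:2]: print(m,pt(cs,*m["uv"]))
save(cs,'s4.png')
```

```text
10.625 [489.44 308.05 265.64] [ 3.14  0.   -3.09]
jar 2320 [489.47 306.67 107.87] ((490.57012939453125, 306.75531005859375), 30.270259857177734)
knob 725 [603.49 300.79 209.83] [628.56 328.47 234.14] [615.19 313.84 223.86]
jar 65 [471.32 307.34 108.05] ((473.34490966796875, 306.95794677734375), 23.495283126831055)
knob 24 [593.82 303.83 208.27] [638.35 328.21 235.51] [628.81 317.14 227.68]
wrist {'uv': [253.7, 346.1], 'confidence': 0.96} [615.78 314.28 230.07]
wrist {'uv': [447.3, 154.8], 'confidence': 0.5} [480.62 580.5    0.48]
top {'uv': [222.4, 161.9], 'confidence': 0.66} [539.66 275.53 608.76]
{'uv': [256.9, 127.2], 'confidence': 0.68} [619.9  303.76 221.8 ]
```

View pics/w4.png

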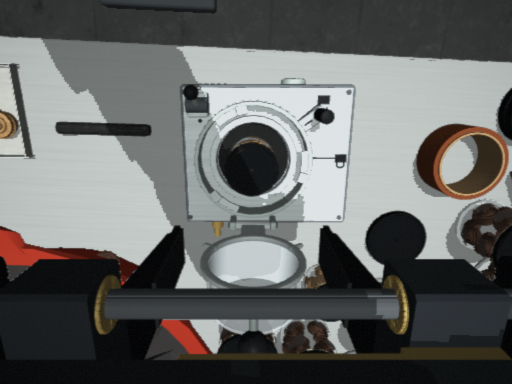

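The jar stands in the chamber (px (255,165), world (490,307)), released. The open lid's knob is at px (250,345), world (616,314,220). Now to grip the knob.

Emit:
step_arm([
  {"slide": [-0.04, 0, 0], "roll": 0},
  {"slide": [-0.085, 0, 0], "roll": 0},
  {"slide": [-0.127, 0, 0], "roll": 0},
  {"slide": [-0.127, 0, 0.02], "roll": 0},
  {"slide": [-0.127, 0, 0.02], "roll": 0},
], fingers=0.5)

```text
t: 11.55
eef_pos: [615.8, 313.6, 239.8]
tcp_rot: [-3.14, -0.005, -3.095]
ft_force: [0.5, 0.2, 0.1]
opening: 0.503
grip_force: 0.0
```

Run:
```python
from h import *
s=state();print(s['t'],s['eef_pos'],s['opening']);print(inc((616,314.3,203)))
```

```text
11.55 [615.82268531 313.63374936 239.8499663 ] 0.5029627009990818
slide mm [-0.4  0.7 36.8] roll 0.000
```

Emit:
step_arm([
  {"slide": [0, 0.001, 0.015], "roll": 0},
  {"slide": [0, 0.001, 0.03], "roll": 0},
  {"slide": [0, 0.001, 0.037], "roll": 0},
  {"slide": [0, 0.001, 0.037], "roll": 0},
])

```text
t: 12.05
eef_pos: [616.3, 315.2, 205.7]
tcp_rot: [-3.141, -0.001, -3.094]
ft_force: [0.8, 0.6, 0.1]
opening: 0.501
grip_force: 0.0
```

Emit:
step_arm([
  {"slide": [0, 0, 0], "roll": 0},
  {"slide": [0, 0, 0], "roll": 0},
  {"slide": [0, 0, 0], "roll": 0},
  {"slide": [0, 0, 0], "roll": 0},
  {"slide": [0, 0, 0], "roll": 0},
], fingers=0.15)

```text
t: 12.68
eef_pos: [616.6, 315.2, 206.2]
tcp_rot: [3.141, 0.0, -3.094]
ft_force: [0.2, 0.6, -0.7]
opening: 0.158
grip_force: 0.0
```

Run:
```python
from h import *
c=cam("wrist");s=cam("scene")
print(mark_of("scene","lid_knob")[:2],state()['opening'])
a=cv2.resize(c["color"][200:384,130:380],(800,589));b=cv2.resize(s["color"][90:220,180:320],(600,557),interpolation=2)
cv2.imwrite('pics/k1.png',a[...,::-1]);cv2.imwrite('pics/k2.png',b[...,::-1])
```

```text
[{'uv': [255.9, 125.2], 'confidence': 0.98}] 0.15074443673320692
```

View pics/k2.png

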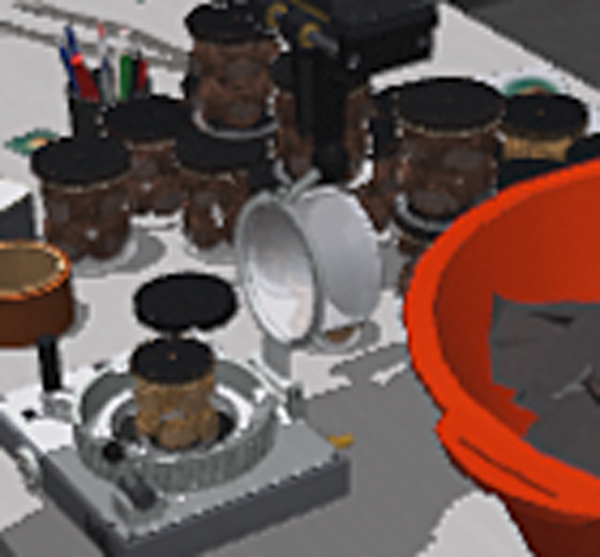

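The picture shows the fingers at crop (328,150) with the knob apparently just below or behind the tips, so it was not gripped. I'll open, back off and measure again.

Emit:
step_arm([
  {"slide": [0, 0, 0], "roll": 0},
  {"slide": [0, 0, 0], "roll": 0},
  {"slide": [0, 0, 0], "roll": 0},
  {"slide": [0, 0, 0], "roll": 0},
  {"slide": [0, 0, 0], "roll": 0},
], fingers=0.6)

```text
t: 13.45
eef_pos: [616.5, 315.1, 206.2]
tcp_rot: [3.142, 0.0, -3.094]
ft_force: [0.7, -0.4, -1.1]
opening: 0.583
grip_force: 0.0
```

Emit:
step_arm([
  {"slide": [0, 0, -0.03], "roll": 0},
  {"slide": [0.02, 0, -0.06], "roll": 0},
  {"slide": [0.06, 0, -0.06], "roll": 0},
  {"slide": [0.11, 0, -0.06], "roll": 0},
  {"slide": [0.127, 0, -0.06], "roll": 0},
])

```text
t: 14.08
eef_pos: [487.8, 309.1, 266.8]
tcp_rot: [3.141, 0.001, -3.094]
ft_force: [0.1, 0.2, -0.2]
opening: 0.599
grip_force: 0.0
```

Run:
```python
from h import *
from scipy.optimize import least_squares
np.set_printoptions(precision=1,suppress=True)
s=state();print(s['t'],s['eef_pos'])
for n in ["wrist","scene","top"]:
    c=cam(n);P=cloud(c);m=mark_of(n,"lid_knob")[:1]
    dark=(c["color"].max(-1)<70)
    Q=P[dark];q=sel(Q,(570,280,190),(670,350,255))
    print(n,m,pt(c,*m[0]["uv"]) if m else '',len(q))
    if len(q)>15:
        print(q.min(0),q.max(0))
        r=least_squares(lambda p:np.linalg.norm(q-p,axis=1)-14,q.mean(0)+[5,0,-8],loss='soft_l1',f_scale=1.);print("ball",r.x,abs(r.fun).mean(), np.linalg.norm(r.x[[0,2]]-[574,61]))
```

```text
14.075 [487.8 309.1 266.8]
wrist [{'uv': [253.4, 346.6], 'confidence': 0.87}] [615.7 315.3 230. ] 660
[579.1 287.6 192.7] [628.  337.5 233.1]
ball [624.4 314.4 219. ] 3.7969998008626877 165.79448541201427
scene [{'uv': [256.7, 127.9], 'confidence': 0.95}] [618.  301.7 220.9] 69
[604.2 298.9 206.2] [639.  320.4 231.4]
ball [625.7 313.8 216.2] 1.5373844178122267 163.55672521070272
top [{'uv': [222.1, 159.9], 'confidence': 0.71}] [545.7 277.2 598.6] 5
```

Emit:
step_arm([
  {"slide": [-0.045, 0, 0], "roll": 0},
  {"slide": [-0.09, 0, 0], "roll": 0},
  {"slide": [-0.137, -0.001, 0], "roll": 0},
  {"slide": [-0.137, -0.001, 0.02], "roll": 0},
  {"slide": [-0.137, -0.001, 0.04], "roll": 0},
])

```text
t: 15.0
eef_pos: [628.0, 314.1, 224.2]
tcp_rot: [-3.141, -0.001, -3.096]
ft_force: [-0.9, 0.6, 0.2]
opening: 0.601
grip_force: 0.0
```

Emit:
step_arm([
  {"slide": [0, 0, 0.01], "roll": 0},
  {"slide": [0, 0, 0.018], "roll": 0},
  {"slide": [0, 0, 0.026], "roll": 0},
  {"slide": [0, 0, 0.026], "roll": 0},
])

```text
t: 15.5
eef_pos: [626.5, 314.6, 199.9]
tcp_rot: [-3.142, -0.0, -3.094]
ft_force: [0.3, 0.4, 0.6]
opening: 0.601
grip_force: 0.0
```

Emit:
step_arm([
  {"slide": [0, 0, 0], "roll": 0},
  {"slide": [0, 0, 0], "roll": 0},
  {"slide": [0, 0, 0], "roll": 0},
  {"slide": [0, 0, 0], "roll": 0},
  {"slide": [0, 0, 0], "roll": 0},
], fingers=0.15)

```text
t: 16.12
eef_pos: [626.6, 314.7, 200.2]
tcp_rot: [3.142, 0.0, -3.094]
ft_force: [0.2, 0.4, 0.1]
opening: 0.168
grip_force: 0.0
```

Run:
```python
from h import *
np.set_printoptions(precision=1,suppress=True)
c=cam("wrist");P=cloud(c)
a=cv2.resize(c["color"][180:300,170:340],(800,565),interpolation=2)
cv2.imwrite('pics/k3.png',a[...,::-1])
for m in mark_of("wrist","lid_knob")[:2]: print(m,pt(c,*m["uv"]))
K=np.array(c["intrinsics"]);X=np.array(c["camera_from_world"])@np.r_[state()["eef_pos"],1];print("tcp px",K[0,2]+K[0,0]*X[0]/-X[2],K[1,2]+K[1,1]*-X[1]/-X[2],-X[2])
print(state()['opening'])
s=cam("scene");
for m in mark_of("scene","lid_knob")[:2]: print(m,pt(s,*m["uv"]))
X=np.array(s["camera_from_world"])@np.r_[state()["eef_pos"],1];K=np.array(s["intrinsics"]);print("tcp px",K[0,2]+K[0,0]*X[0]/-X[2],K[1,2]+K[1,1]*-X[1]/-X[2])
```

```text
{'uv': [254.6, 231.2], 'confidence': 0.91} [618.8 314.3 232.1]
tcp px 254.1225517812834 222.80669495018162 216.7527458122964
0.15426310429684806
{'uv': [209.0, 177.0], 'confidence': 0.41} [483.5 370.1  59.6]
tcp px 257.0260753432693 131.82352895839466
```

View pics/k3.png

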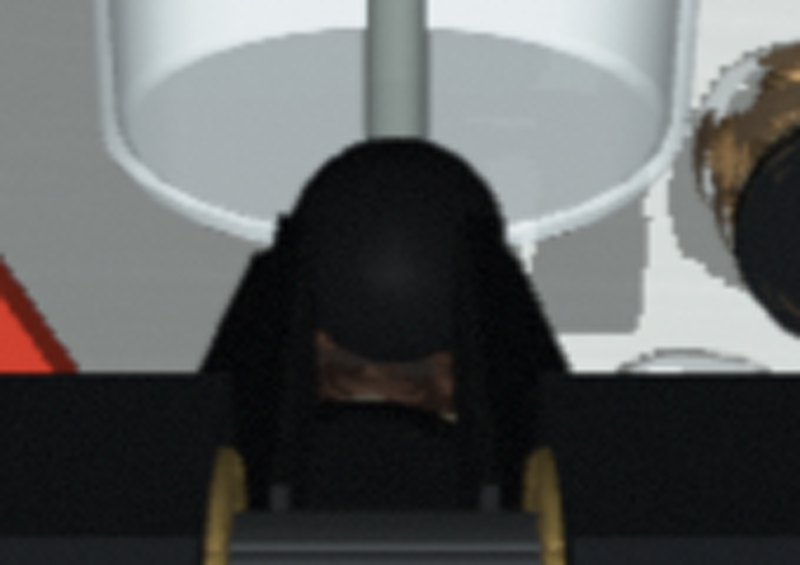

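The close-up shows the ball at crop (400,250), directly in front of or between the nearly closed fingers. I'll resolve its position relative to the fingers from depth.

Run:
```python
from h import *
np.set_printoptions(precision=0,suppress=True,linewidth=200)
c=cam("wrist");P=cloud(c)
print(c["intrinsics"][0][0])
for v in range(206,272,5):
    print(v,' '.join("%d,%d,%d"%tuple(P[v,u]) if np.isfinite(P[v,u,0]) else '-' for u in range(220,290,6)))
```

```text
337.7766653956879
206 620,291,186 620,295,188 619,299,190 618,303,191 618,307,191 - 609,314,215 617,319,191 617,323,191 618,327,189 618,331,189 618,335,188
211 624,291,186 623,295,187 622,299,189 622,303,191 612,308,217 610,311,221 611,314,220 611,318,219 621,323,190 621,327,190 621,331,189 622,336,187
216 627,291,186 627,295,186 626,300,189 614,304,220 612,308,225 612,311,225 612,314,225 612,318,225 613,321,222 625,328,190 625,332,188 626,336,186
221 632,291,185 631,295,187 630,300,189 615,305,226 614,308,227 614,311,229 614,314,228 614,318,227 614,321,226 616,325,221 628,332,189 629,336,187
226 635,291,185 635,295,185 615,302,233 618,305,227 617,308,229 616,311,231 616,315,230 617,318,228 615,321,232 618,325,224 633,332,187 633,337,185
231 719,277,0 639,295,184 615,302,240 617,305,235 619,308,230 619,311,231 618,315,232 618,318,231 615,321,237 614,324,239 638,333,183 715,361,0
236 726,277,0 615,299,247 616,302,245 620,305,236 621,308,232 621,312,232 621,315,232 621,318,233 615,320,244 614,323,247 722,354,0 722,362,0
241 732,277,1 615,300,253 615,303,253 622,305,237 624,308,232 624,
[... 238 characters left out ...]
3 615,300,263 616,303,262 627,305,238 632,309,229 631,312,231 630,315,232 631,319,229 616,320,260 615,322,262 614,325,263 614,328,262
256 615,298,268 615,301,268 616,303,265 630,306,240 718,309,67 636,312,226 635,316,227 733,331,36 616,319,265 614,322,268 614,324,268 614,327,269
261 592,302,316 616,301,272 616,304,270 632,306,240 723,309,70 723,316,69 723,322,68 730,330,54 616,319,270 614,322,272 614,324,272 591,321,316
266 - 615,301,277 617,304,274 635,306,240 718,309,90 717,316,90 719,322,88 730,329,66 618,319,270 614,321,278 615,324,276 591,320,319
271 594,302,318 616,302,280 617,304,278 721,303,95 721,310,94 720,316,95 720,322,95 720,328,94 620,319,270 614,321,281 614,323,281 591,320,322
```

Emit:
step_arm([
  {"slide": [0, 0, 0], "roll": 0},
  {"slide": [0, 0, 0], "roll": 0},
  {"slide": [0, 0, 0], "roll": 0},
  {"slide": [0, 0, 0], "roll": 0},
  {"slide": [0, 0, 0], "roll": 0},
], fingers=0.6)

```text
t: 17.0
eef_pos: [626.6, 314.6, 200.2]
tcp_rot: [3.142, 0.0, -3.094]
ft_force: [-0.3, -0.8, -0.2]
opening: 0.585
grip_force: 0.0
```

Run:
```python
from h import *
np.set_printoptions(precision=0,suppress=True,linewidth=200)
s=state();print(s['eef_pos'],s['opening'])
for n in ["wrist","scene","top"]:
    c=cam(n);P=cloud(c)
    dk=c["color"].max(-1)<60
    for lo,hi in [(268,299),(332,362)]:
        q=P[dk];q=sel(q,(600,lo,150),(650,hi,262))
        print(n,lo,len(q),q.min(0) if len(q) else '',q.max(0) if len(q) else '')
        if n=="wrist" and len(q):
            for a in range(190,262,8):
                w=q[(q[:,2]>=a)&(q[:,2]<a+8)]
                if len(w): print(a,len(w),w.min(0),w.max(0))
```

```text
[627. 315. 200.] 0.584986807539872
wrist 268 673 [616. 277. 233.] [638. 286. 262.]
230 59 [616. 280. 233.] [636. 285. 238.]
238 157 [616. 278. 238.] [637. 286. 246.]
246 209 [616. 278. 246.] [638. 286. 254.]
254 248 [616. 277. 254.] [637. 286. 262.]
wrist 332 695 [613. 340. 232.] [636. 348. 262.]
230 88 [614. 340. 232.] [636. 344. 238.]
238 151 [613. 340. 238.] [636. 346. 246.]
246 209 [613. 340. 246.] [636. 347. 254.]
254 247 [613. 340. 254.] [636. 348. 262.]
scene 268 75 [616. 272. 214.] [641. 299. 261.]
scene 332 76 [612. 337. 229.] [639. 349. 262.]
top 268 0  
top 332 0
```

Depth from two cameras shows the fingertips end about 32 mm above the reported TCP, so they closed above the ball. I'll lower 31 mm to correct for it.

Emit:
step_arm([
  {"slide": [0.002, 0.001, 0.01], "roll": 0},
  {"slide": [0.002, 0.001, 0.02], "roll": 0},
  {"slide": [0.002, 0.001, 0.028], "roll": 0},
  {"slide": [0.002, 0.001, 0.031], "roll": 0},
  {"slide": [0.002, 0.001, 0.031], "roll": 0},
])

```text
t: 17.77
eef_pos: [624.6, 315.5, 168.9]
tcp_rot: [-3.142, -0.0, -3.094]
ft_force: [0.2, -0.6, 1.7]
opening: 0.603
grip_force: 0.0
```

Emit:
step_arm([
  {"slide": [0, 0, 0], "roll": 0},
  {"slide": [0, 0, 0], "roll": 0},
  {"slide": [0, 0, 0], "roll": 0},
  {"slide": [0, 0, 0], "roll": 0},
  {"slide": [0, 0, 0], "roll": 0},
], fingers=0.15)

```text
t: 18.4
eef_pos: [624.6, 315.9, 169.3]
tcp_rot: [3.141, 0.0, -3.094]
ft_force: [-0.1, 3.6, 0.3]
opening: 0.28
grip_force: 30.0
```

Emit:
step_arm([
  {"slide": [0.0295, 0, -0.0066], "roll": 0},
  {"slide": [0.0628, 0, -0.0076], "roll": 0},
  {"slide": [0.0956, 0, -0.0019], "roll": 0},
  {"slide": [0.1266, 0, 0.0101], "roll": 0},
  {"slide": [0.1546, 0, 0.0281], "roll": 0},
])

```text
t: 19.02
eef_pos: [469.8, 309.1, 142.3]
tcp_rot: [3.139, 0.003, -3.094]
ft_force: [5.2, 8.4, -3.1]
opening: 0.281
grip_force: 30.0
```

Emit:
step_arm([
  {"slide": [0.0183, -0.001, 0.0169], "roll": 0},
  {"slide": [0.0339, -0.001, 0.0364], "roll": 0},
  {"slide": [0.0464, -0.001, 0.058], "roll": 0},
  {"slide": [0.0545, -0.001, 0.0781], "roll": 0},
  {"slide": [0.0584, -0.001, 0.0915], "roll": 0},
])

```text
t: 19.65
eef_pos: [411.6, 306.3, 49.4]
tcp_rot: [3.139, 0.002, -3.094]
ft_force: [-3.2, 16.2, 2.2]
opening: 0.28
grip_force: 30.0
```

Emit:
step_arm([
  {"slide": [0, 0, 0.001], "roll": 0},
  {"slide": [0, 0, 0.002], "roll": 0},
  {"slide": [0, 0, 0.002], "roll": 0},
])

```text
t: 20.02
eef_pos: [411.2, 306.2, 47.7]
tcp_rot: [3.139, -0.0, -3.095]
ft_force: [-8.7, 18.1, -0.4]
opening: 0.281
grip_force: 30.0
```

Emit:
step_arm([
  {"slide": [0.001, 0.001, 0.001], "roll": 0},
  {"slide": [0.001, 0.002, 0.002], "roll": 0},
  {"slide": [0.001, 0.002, 0.003], "roll": 0},
  {"slide": [0.001, 0.002, 0.003], "roll": 0},
])

```text
t: 20.52
eef_pos: [410.7, 306.5, 45.6]
tcp_rot: [3.141, 0.001, -3.094]
ft_force: [-5.8, 0.4, 15.6]
opening: 0.278
grip_force: 30.0
```

Run:
```python
from h import *
np.set_printoptions(precision=1,suppress=True,linewidth=200)
print(state()['ft_force'],state()['eef_pos'])
c=cam("wrist");P=cloud(c)
d=sel(P,(430,250,110),(550,370,128));print("dome top",len(d),d.max(0) if len(d) else '',d.mean(0) if len(d) else '')
cs=cam("scene");Q=cloud(cs);d=sel(Q,(430,250,100),(550,370,135));print(len(d),d.max(0),d.mean(0), np.percentile(d[:,2],95))
```

```text
[-5.8  0.4 15.6] [410.7 306.5  45.6]
dome top 1836 [448.7 325.  119.3] [442.7 306.3 115.5]
367 [537.1 342.9 118.8] [496.6 284.4 112.2] 116.79974711839212
```

Emit:
step_arm([
  {"slide": [0, 0, -0.002], "roll": 0},
  {"slide": [0, 0, -0.002], "roll": 0},
  {"slide": [0, 0, -0.002], "roll": 0},
  {"slide": [0, 0, -0.002], "roll": 0},
], fingers=0.55)

```text
t: 21.12
eef_pos: [410.7, 306.3, 46.4]
tcp_rot: [-3.141, -0.0, -3.094]
ft_force: [0.4, -0.6, -0.0]
opening: 0.545
grip_force: 0.0
```

Emit:
step_arm([
  {"slide": [0, 0, -0.03], "roll": 0},
  {"slide": [0, 0, -0.08], "roll": 0},
  {"slide": [0, 0, -0.13], "roll": 0},
  {"slide": [0.02, -0.01, -0.18], "roll": 0},
  {"slide": [0.02, -0.01, -0.18], "roll": 0},
], fingers=0.4)

```text
t: 21.75
eef_pos: [391.5, 295.7, 229.8]
tcp_rot: [3.139, 0.005, -3.094]
ft_force: [0.7, -0.6, 0.8]
opening: 0.395
grip_force: 0.0
```

Run:
```python
from h import *
np.set_printoptions(precision=1,suppress=True,linewidth=200)
print(state()['opening'],state()['eef_pos'])
for n in ["wrist","scene"]:
    c=cam(n);P=cloud(c);dk=c["color"].max(-1)<70
    q=sel(P[dk],(395,345,70),(480,420,112));print(n,"post",len(q),q.min(0),q.max(0),q[q[:,2]>98].mean(0),q[(q[:,2]>75)&(q[:,2]<95)].mean(0))
    v=sel(P[dk],(390,215,80),(450,260,112));print("valve",len(v),v.min(0),v.max(0),v.mean(0))
    k=sel(P[dk],(390,285,85),(435,330,120));print("knob",len(k),k.min(0),k.max(0),k.mean(0))
    for t in ["collar_post","valve_tip","lid_knob"]:
        for m in mark_of(n,t)[:1]: print(t,m,pt(c,*m["uv"]))
    d=sel(P,(430,250,110),(550,370,128));print("dome",len(d),d.max(0))
    save(c,n+'5.png')
```

```text
0.3950697745124453 [391.5 295.7 229.8]
wrist post 274 [422.1 376.2  70.3] [435.7 389.3 105.7] [428.6 382.6 103.3] [425.4 380.   84.8]
valve 176 [404.2 232.6  96.7] [418.7 246.9 107.2] [410.9 240.  102.9]
knob 530 [397.7 291.8 100.7] [423.3 317.3 115.2] [408.8 304.5 109.8]
collar_post {'uv': [331.5, 207.9], 'confidence': 0.7} [424.8 380.5  96.3]
valve_tip {'uv': [191.6, 188.3], 'confidence': 0.44} [408.1 234.7 102.6]
dome 4236 [513.3 341.1 120.8]
scene post 44 [422.6 372.3  70.5] [436.5 387.1 102.4] [430.6 379.8 100.4] [428.2 377.6  85.7]
valve 23 [405.6 226.2  91.3] [416.9 241.8 102.2] [411.3 234.3  97.5]
knob 67 [399.6 287.3  86.2] [424.5 307.9 112. ] [410.  296.9 102.3]
collar_post {'uv': [193.1, 175.1], 'confidence': 0.74} [434.6 376.7  79.6]
valve_tip {'uv': [207.3, 195.5], 'confidence': 0.49} [414.  232.3  96.7]
lid_knob {'uv': [193.4, 184.2], 'confidence': 0.8} [402.7 299.5 100.8]
dome 485 [537.4 353.  119. ]
```

Emit:
step_arm([
  {"slide": [-0.02, 0.04, 0.02], "roll": 0},
  {"slide": [-0.0416, 0.085, 0.05], "roll": 0},
  {"slide": [-0.0416, 0.085, 0.085], "roll": 0},
  {"slide": [-0.0416, 0.085, 0.105], "roll": 0},
  {"slide": [-0.0416, 0.085, 0.105], "roll": 0},
])

```text
t: 22.78
eef_pos: [428.1, 382.0, 119.7]
tcp_rot: [-3.14, -0.003, -3.094]
ft_force: [-0.1, 0.3, 0.2]
opening: 0.401
grip_force: 0.0
```

Run:
```python
from h import *
s=state();print(s['t'],s['eef_pos'],s['opening']);print(inc((429,382.6,45)))
```

```text
22.775 [428.11838646 381.97309038 119.7006873 ] 0.40056720209200114
slide mm [-1.1  0.7 74.7] roll 0.000
```

Emit:
step_arm([
  {"slide": [-0.001, 0.001, 0.025], "roll": 0},
  {"slide": [-0.001, 0.001, 0.05], "roll": 0},
  {"slide": [-0.001, 0.001, 0.065], "roll": 0},
  {"slide": [-0.001, 0.001, 0.074], "roll": 0},
  {"slide": [-0.001, 0.001, 0.074], "roll": 0},
])

```text
t: 23.4
eef_pos: [429.8, 383.5, 47.6]
tcp_rot: [3.142, -0.0, -3.094]
ft_force: [-1.1, 0.1, 0.3]
opening: 0.401
grip_force: 0.0
```

Emit:
step_arm([
  {"slide": [0, 0, 0], "roll": 0},
  {"slide": [0, 0, 0], "roll": 0},
  {"slide": [0, 0, 0], "roll": 0},
  {"slide": [0, 0, 0], "roll": 0},
  {"slide": [0, 0, 0], "roll": 0},
], fingers=0.05)

```text
t: 24.02
eef_pos: [429.1, 385.0, 48.1]
tcp_rot: [3.139, 0.0, -3.094]
ft_force: [-6.6, 10.7, 1.1]
opening: 0.165
grip_force: 30.0
```

Emit:
step_arm([
  {"slide": [-0.0114, 0.0073, 0], "roll": 0},
  {"slide": [-0.0245, 0.0132, 0], "roll": 0},
  {"slide": [-0.0384, 0.017, 0], "roll": 0},
  {"slide": [-0.0498, 0.0186, 0], "roll": 0},
  {"slide": [-0.0594, 0.0189, 0], "roll": 0},
])

```text
t: 24.65
eef_pos: [488.8, 406.1, 48.1]
tcp_rot: [3.14, 0.001, -3.095]
ft_force: [-3.2, 5.6, 2.7]
opening: 0.165
grip_force: 30.0
```

Emit:
step_arm([
  {"slide": [0, 0, 0], "roll": 0},
  {"slide": [0, 0, 0], "roll": 0},
])

```text
t: 24.9
eef_pos: [489.4, 406.1, 48.1]
tcp_rot: [3.139, 0.003, -3.095]
ft_force: [0.6, 5.0, 0.4]
opening: 0.162
grip_force: 30.0
```

Run:
```python
from h import *
s=state();p=s['eef_pos'];d=p[:2]-[489.3,308];a=np.arctan2(d[1],d[0])-.047
print(p,np.hypot(*d),"theta",2.268-a,s['ft_force'])
```

```text
[489.36688088 406.14854718  48.09018895] 98.14856996315504 theta 0.7448850981149371 [0.61300214 5.02924993 0.42017342]
```

Emit:
step_arm([
  {"slide": [0, 0, 0], "roll": 0},
  {"slide": [0, 0, 0], "roll": 0},
  {"slide": [0, 0, 0], "roll": 0},
  {"slide": [0, 0, 0], "roll": 0},
], fingers=0.4)

```text
t: 25.4
eef_pos: [488.2, 405.0, 47.5]
tcp_rot: [-3.142, -0.0, -3.095]
ft_force: [0.5, -0.4, -0.4]
opening: 0.398
grip_force: 0.0
```

Emit:
step_arm([
  {"slide": [0, 0, -0.03], "roll": 0},
  {"slide": [0, 0, -0.08], "roll": 0},
  {"slide": [0.03, -0.03, -0.12], "roll": 0},
  {"slide": [0.06, -0.08, -0.12], "roll": 0},
  {"slide": [0.08, -0.13, -0.12], "roll": 0},
])

```text
t: 26.02
eef_pos: [413.1, 270.2, 168.0]
tcp_rot: [3.141, 0.001, -3.093]
ft_force: [-0.3, -0.3, 0.4]
opening: 0.4
grip_force: 0.0
```

Run:
```python
from h import *
np.set_printoptions(precision=1,suppress=True,linewidth=200)
print(state()['opening'],state()['eef_pos'])
for n in ["wrist","scene"]:
    c=cam(n);P=cloud(c);dk=c["color"].max(-1)<70
    q=sel(P[dk],(450,380,75),(530,425,112));
    if len(q): print(n,"post",len(q),q[q[:,2]>98].mean(0))
    v=sel(P[dk],(390,215,88),(450,260,112));print("valve",len(v),v.min(0),v.max(0),v.mean(0))
    k=sel(P[dk],(390,285,85),(435,330,120));
    if len(k): print("knob",len(k),k.min(0),k.max(0))
print(inc((411,240,140)))
```

```text
0.3995142644498406 [413.1 270.2 168. ]
wrist post 30 [nan nan nan]
valve 275 [404.5 231.5  96.5] [419.4 246.6 106.5] [411.1 239.4 102.9]
knob 817 [397.8 291.2  98.5] [423.  317.2 115.2]
scene post 16 [nan nan nan]
valve 23 [404.7 224.9  89.3] [417.7 239.9 105.1] [410.9 233.4  98.2]
knob 60 [398.9 286.4  91.2] [423.1 307.2 111.2]
slide mm [  2.6 -28.1  28. ] roll 0.000<stdin>:7: RuntimeWarning: Mean of empty slice.
  ret = um.true_divide(
```

Emit:
step_arm([
  {"slide": [0.002, -0.029, 0.02], "roll": 0},
  {"slide": [0.002, -0.029, 0.05], "roll": 0},
  {"slide": [0.002, -0.029, 0.085], "roll": 0},
  {"slide": [0.002, -0.029, 0.11], "roll": 0},
  {"slide": [0.002, -0.029, 0.119], "roll": 0},
])

```text
t: 26.75
eef_pos: [413.6, 242.5, 47.4]
tcp_rot: [-3.141, -0.002, -3.094]
ft_force: [0.7, -0.5, -0.0]
opening: 0.401
grip_force: 0.0
```

Emit:
step_arm([
  {"slide": [0, 0, 0], "roll": 0},
  {"slide": [0, 0, 0], "roll": 0},
  {"slide": [0, 0, 0], "roll": 0},
  {"slide": [0, 0, 0], "roll": 0},
  {"slide": [0, 0, 0], "roll": 0},
], fingers=0.05)

```text
t: 27.38
eef_pos: [413.4, 241.2, 49.2]
tcp_rot: [-3.14, -0.001, -3.094]
ft_force: [0.3, -13.3, 3.7]
opening: 0.147
grip_force: 30.0
```

Toggle ball gripped. Throw it over along its arc.

Emit:
step_arm([
  {"slide": [-0.007, -0.001, -0.0018], "roll": 0},
  {"slide": [-0.0145, -0.001, -0.0027], "roll": 0},
  {"slide": [-0.0244, -0.001, -0.0015], "roll": 0},
  {"slide": [-0.03, -0.001, 0.0005], "roll": 0},
  {"slide": [-0.034, -0.001, 0.0025], "roll": 0},
])

```text
t: 28.0
eef_pos: [448.3, 242.5, 47.1]
tcp_rot: [-3.141, 0.001, -3.094]
ft_force: [0.2, -3.9, 7.8]
opening: 0.134
grip_force: 30.0
```

Emit:
step_arm([
  {"slide": [0, 0, 0], "roll": 0},
  {"slide": [0, 0, 0], "roll": 0},
])

```text
t: 28.25
eef_pos: [448.7, 242.5, 47.1]
tcp_rot: [-3.141, 0.002, -3.094]
ft_force: [2.9, -7.5, 5.0]
opening: 0.128
grip_force: 29.7
```

Emit:
step_arm([
  {"slide": [0, 0, 0], "roll": 0},
  {"slide": [0, 0, 0], "roll": 0},
  {"slide": [0, 0, 0], "roll": 0},
], fingers=0.35)

```text
t: 28.62
eef_pos: [447.7, 243.2, 46.2]
tcp_rot: [3.141, 0.0, -3.094]
ft_force: [-0.2, 0.3, -0.2]
opening: 0.34
grip_force: 0.0
```

Emit:
step_arm([
  {"slide": [0, 0, -0.03], "roll": 0},
  {"slide": [0, 0, -0.08], "roll": 0},
  {"slide": [0.03, 0, -0.12], "roll": 0},
  {"slide": [0.06, 0, -0.15], "roll": 0},
  {"slide": [0.07, 0, -0.15], "roll": 0},
])

```text
t: 29.25
eef_pos: [377.3, 240.1, 197.8]
tcp_rot: [3.14, 0.004, -3.094]
ft_force: [0.3, -0.1, 0.0]
opening: 0.348
grip_force: 0.0
```

Run:
```python
from h import *
np.set_printoptions(precision=1,suppress=True,linewidth=200)
print(state()['t'],state()['opening'],state()['eef_pos'])
ims=[]
for n in ["wrist","scene"]:
    c=cam(n);P=cloud(c);dk=c["color"].max(-1)<70
    q=sel(P[dk],(460,385,72),(530,430,112))
    if len(q): print(n,"post",len(q),q.min(0),q.max(0))
    v=sel(P[dk],(390,215,85),(465,260,112));print("valve",len(v),v.min(0),v.max(0),v.mean(0))
    for t in ["valve_tip","collar_post"]:
        for m in mark_of(n,t)[:1]: print(t,m,pt(c,*m["uv"]))
    ims.append(c["color"][130:300,110:370] if n=="wrist" else c["color"][130:240,160:328])
cv2.imwrite('pics/f.png',np.vstack([cv2.resize(i,(460,300),interpolation=2) for i in ims])[...,::-1])
```

```text
29.25 0.34764490476218995 [377.3 240.1 197.8]
valve 198 [427.4 233.1  96.2] [443.4 247.8 108.3] [433.6 240.1 104. ]
valve_tip {'uv': [250.6, 240.7], 'confidence': 0.68} [432.6 240.5 105.7]
scene post 25 [478.5 391.9  79. ] [488.7 406.7 102. ]
valve 20 [430.5 230.   93.9] [441.8 243.  104.7] [434.9 235.3  99.8]
valve_tip {'uv': [209.5, 193.6], 'confidence': 0.55} [444.2 286.2  60.5]
collar_post {'uv': [206.4, 164.7], 'confidence': 0.76} [489.3 395.4  89.4]
```

View pics/f.png

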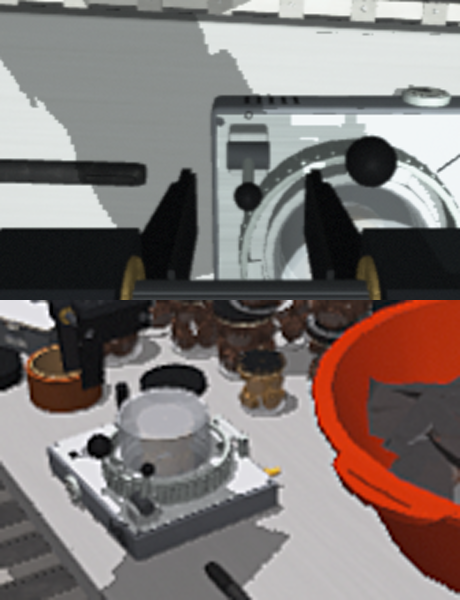

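The picture shows the toggle ball leaning only partly past upright (about 0.73 rad, because it slipped), with the lid shut and the post at the locked mark. I'll push the ball the rest of the way with closed fingers.

Emit:
step_arm([
  {"slide": [-0.02, -0.002, 0.03], "roll": 0},
  {"slide": [-0.034, -0.0035, 0.07], "roll": 0},
  {"slide": [-0.034, -0.0035, 0.11], "roll": 0},
  {"slide": [-0.034, -0.0035, 0.135], "roll": 0},
  {"slide": [-0.034, -0.0035, 0.145], "roll": 0},
], fingers=0)

```text
t: 30.18
eef_pos: [411.7, 237.4, 49.1]
tcp_rot: [-3.141, -0.003, -3.095]
ft_force: [-1.6, 0.1, 0.9]
opening: 0.003
grip_force: 0.0
```

Emit:
step_arm([
  {"slide": [0, 0, 0], "roll": 0},
  {"slide": [-0.004, 0, 0], "roll": 0},
  {"slide": [-0.008, 0, 0], "roll": 0},
  {"slide": [-0.012, 0, 0], "roll": 0},
])

```text
t: 30.68
eef_pos: [424.0, 238.4, 51.4]
tcp_rot: [3.141, 0.0, -3.094]
ft_force: [-2.7, -0.1, -0.9]
opening: 0.003
grip_force: 1.0
```

Emit:
step_arm([
  {"slide": [-0.003, 0, 0], "roll": 0},
  {"slide": [-0.005, 0, 0], "roll": 0},
  {"slide": [-0.006, 0, 0], "roll": 0},
])

```text
t: 31.05
eef_pos: [425.9, 238.1, 50.7]
tcp_rot: [-3.14, -0.008, -3.095]
ft_force: [-22.2, 3.7, 7.7]
opening: 0.007
grip_force: 11.2
```

Emit:
step_arm([
  {"slide": [0.006, 0, 0], "roll": 0},
  {"slide": [0.015, 0, 0], "roll": 0},
  {"slide": [0.03, 0, -0.05], "roll": 0},
  {"slide": [0.05, 0, -0.1], "roll": 0},
  {"slide": [0.055, 0, -0.15], "roll": 0},
])

```text
t: 31.68
eef_pos: [374.0, 235.9, 202.8]
tcp_rot: [3.141, 0.001, -3.094]
ft_force: [0.7, 0.2, -0.1]
opening: 0.002
grip_force: 0.0
```

Run:
```python
from h import *
np.set_printoptions(precision=1,suppress=True,linewidth=200)
print(state()['t'],state()['eef_pos'],state()['ft_force'])
for n in ["wrist","scene"]:
    c=cam(n);P=cloud(c);dk=c["color"].max(-1)<70
    v=sel(P[dk],(390,215,86),(465,260,112));print("valve",len(v),v.min(0),v.max(0),v.mean(0))
    q=sel(P[dk],(460,380,72),(530,430,112))
    if len(q): print(n,"post",len(q),q.min(0),q.max(0))
    k=sel(P[dk],(390,285,85),(435,330,120));print("knob",len(k),k.min(0),k.max(0))
```

```text
31.675 [374.  235.9 202.8] [ 0.7  0.2 -0.1]Traceback (most recent call last):
  File "<stdin>", line 6, in <module>
    return umr_minimum(a, axis, None, out, keepdims, initial, where)
ValueError: zero-size array to reduction operation minimum which has no identity
```

Emit:
step_arm([
  {"slide": [0.01, -0.045, -0.01], "roll": 0},
  {"slide": [0.01, -0.09, -0.03], "roll": 0},
  {"slide": [0.01, -0.12, -0.05], "roll": 0},
  {"slide": [0.01, -0.12, -0.05], "roll": 0},
])

```text
t: 32.22
eef_pos: [371.4, 114.6, 252.1]
tcp_rot: [3.141, 0.004, -3.097]
ft_force: [0.2, 0.7, 0.3]
opening: 0.005
grip_force: 0.0
```

Run:
```python
from h import *
np.set_printoptions(precision=1,suppress=True,linewidth=200)
print(state()['t'],state()['eef_pos'])
for n in ["wrist","scene"]:
    c=cam(n);P=cloud(c);dk=c["color"].max(-1)<70
    for nm,a,b in [("valve",(390,215,86),(465,260,112)),("post",(460,375,74),(530,430,112)),("knob",(390,285,85),(435,330,120))]:
        q=sel(P[dk],a,b)
        if len(q): print(n,nm,len(q),q.min(0),q.max(0))
```

```text
32.225 [371.4 114.6 252.1]
wrist valve 139 [437.5 232.3  87.6] [452.6 246.5 105. ]
wrist post 274 [476.8 395.2  74.1] [490.3 405.9 105. ]
wrist knob 491 [397.9 290.7  93.2] [422.1 313.6 115.1]
scene valve 21 [438.5 230.3  89.7] [452.9 242.5 101.5]
scene post 18 [478.1 392.9  77.8] [489.5 405.6  99.6]
scene knob 61 [399.4 286.9  92.2] [424.8 310.2 111.2]
```

Run:
```python
from h import *
from scipy.optimize import least_squares
np.set_printoptions(precision=2,suppress=True,linewidth=200)
c=cam("wrist");P=cloud(c);dk=c["color"].max(-1)<70
q=sel(P[dk],(465,385,76),(500,420,108));t=q[q[:,2]>102];s=q[q[:,2]<101]
print(len(t),(t.min(0)+t.max(0))/2,t.min(0),t.max(0))
r=least_squares(lambda p:np.hypot(s[:,0]-p[0],s[:,1]-p[1])-8,[485,405],loss='soft_l1',f_scale=.7);print("post axis",r.x,abs(r.fun).mean(),len(s))
pc=r.x
k=sel(P[dk],(390,285,95),(435,330,120));kr=least_squares(lambda p:np.linalg.norm(k-p,axis=1)-14,[411,304,100],loss='soft_l1').x;print("knob",kr)
# collar outer circle fit again
col=sel(P,(410,230,67),(575,385,73));
for ctr in ([489.3,308],[490,307]):
    d=pc-np.array(ctr);print(np.hypot(*d),[2.268-(np.arctan2(d[1],d[0])-psi) for psi in (.04,.047,.055)])
# relative to knob only: knob offset (-78,0), post at (r=96,phi): chord
ch=np.hypot(*(pc-kr[:2]));cosA=(78**2+96**2-ch**2)/(2*78*96);print("theta via chord",2.268-(np.pi-np.arccos(cosA)))
for t in ["locked_mark","collar_post"]:
    for m in mark_of("wrist",t)[:1]: print(t,m,pt(c,*m["uv"],z=40 if t[0]=='l' else 88))
```

```text
48 [484.46 399.26 103.7 ] [478.01 395.73 102.03] [490.91 402.78 105.36]
post axis [485.37 404.66] 0.4385830551942245 206
knob [411.68 305.16 100.27]
96.74282059171873 [np.float64(0.6966136632946869), np.float64(0.7036136632946868), np.float64(0.7116136632946868)]
97.7726219859089 [np.float64(0.6898750738538337), np.float64(0.6968750738538336), np.float64(0.7048750738538336)]
theta via chord 0.6993249568744218
locked_mark {'uv': [460.7, 252.7], 'confidence': 0.76} [485.17 402.13  40.  ]
collar_post {'uv': [484.6, 271.4], 'confidence': 0.8} [485.98 402.73  88.  ]
```

Collar is at about 0.70, valve at about 0.98 and the lid is shut. Handing in.

```bash
python3 -c "
from cell import env
print(env.job_done())"
```

```text
the job is handed in; nothing more can be done
None
```

The job is handed in, with no verdict returned: the jar stands upright in the chamber, about 1–2 mm from centre when last seen before the lid closed. By camera measurement the lid is shut, the collar is at about 0.70 rad and the vacuum toggle at about 0.98 rad.

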